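# Hold a film case up to the phone camera

## Task

The phone on the mini tripod is set to photograph the disc collection for a sale listing. Slide the film case (the tallest case in the wooden rack) straight up out of its slot by its top edge and hold it in the air in front of the phone's rear camera: its back, the side with the barcode, towards the lens, right way up, square to the lens, its middle straight ahead of the lens and about 20 cm away from it. Finish while still holding it there steadily for the photo, without touching the phone or its tripod and without shifting the other cases or anything else on the table.

Things in the scene. Friction and masses are not known exactly. Their poses are not given: they have to be found in the camera images.
- film_case: film case: rigid grey plastic box standing in a slot of the rack, 135 mm wide (x), 13 mm thick (y), 171 mm high (z), about 0.11 kg, the tallest case. Origin: centre of its underside, z up. Its back (barcode panel in a lower corner) is the -y face, which starts towards the rack's -y end, the side where the phone stands. Grip it from above across its thickness; 40 N holds it firmly
- back_center (a point): centre of the film case's back face: 6.5 mm to -y of its middle plane and 85.5 mm above its underside; axes as the film case
- lens (a point): middle of the outer face of the phone's rear camera bump. The camera looks along this frame's -x; y is the phone's long side, z up in the picture. Phone 150 x 73 x 8 mm, lying crosswise in its clamp, tipped back 0.05 to 0.35 rad so that it looks somewhat upward; lens about 180 mm above the table, 52 mm from the phone's middle towards its -y end
- rack: fixed wooden disc rack: base 168 x 246 x 12 mm (cases stand on its upper face), lips 22 mm high on both long edges, two rows of dowels (7 mm thick, tops 65 mm above the table, 45 mm either side of the middle line, 22 mm apart along y) forming ten 15 mm slots across it. Cases at y = -99, -33, 33, 99 mm, other slots empty. Origin: centre of the underside
- tripod: fixed black mini tripod with clamp and phone: legs out to 77 mm from its axis, 210 mm high in all, the phone reaching 75 mm to either side. Origin: on the table under its ball head; the phone's camera faces -x. Do not touch
- cd_case1: music disc case (clear plastic, 142 mm wide along its x, 10 mm thick along y, 125 mm high along z) standing in the rack; origin: centre of its underside. Leave it where it is
- cd_case2: music disc case (clear plastic, 142 mm wide along its x, 10 mm thick along y, 125 mm high along z) standing in the rack; origin: centre of its underside. Leave it where it is
- cd_case3: music disc case (clear plastic, 142 mm wide along its x, 10 mm thick along y, 125 mm high along z) standing in the rack; origin: centre of its underside. Leave it where it is
- cup: pale green cup, 76 mm across the rim, 105 mm high, on a cork coaster; origin: centre of its underside
- cup_coaster: cork coaster under the cup, 98 mm across, 20 mm high; origin: centre of its underside
- coaster1: cork coaster, 98 mm across, 20 mm high, lowest of a stack of three; origin: centre of its underside
- coaster2: cork coaster, 98 mm across, 20 mm high, middle of a stack of three; origin: centre of its underside
- coaster3: cork coaster, 98 mm across, 20 mm high, top of a stack of three; origin: centre of its underside
- remote: black remote control lying flat, 165 x 42 x 16 mm (x, y, z); origin: centre of its underside
- candle: white tumbler with candle, 92 mm across, 85 mm high; origin: centre of its underside

How it is judged:
On the way:
1. the film case is drawn up clear of the rack's dowels, held between the fingers (z of film_case in the frame of rack above 0.07 m and contact force between film_case and the fingers above 1 N and angle between film_case's own z axis and vertical below 0.5 rad), for 0.2 s.
At the end, for the whole second after the job is handed in: Held still in the fingers alone, 50 mm clear of the table: centre of the film case's back 170-230 mm ahead of the lens, within 25 mm of its axis across and up, back to the lens, square and right way up within 0.15 rad; phone untouched, all else within 25 mm of its start, cases upright (x of back_center in the frame of lens between -0.23 and -0.17 m and y of back_center in the frame of lens between -0.025 and 0.025 m and z of back_center in the frame of lens between -0.025 and 0.025 m and y of lens in the frame of film_case below -0.1 m and angle between the y axis of film_case and the x axis of lens, either way round below 0.15 rad and angle between the z axis of film_case and the z axis of lens, either way round below 0.15 rad and angle between film_case's own z axis and vertical below 0.8 rad and height (world z) of film_case above 0.05 m and contact force between film_case and the fingers above 1 N and contact force between film_case and rack below 0.1 N and contact force between film_case and tripod below 0.1 N and linear speed of film_case below 0.02 m/s and angular speed of film_case below 0.15 rad/s and distance of each of cd_case1, cd_case2, cd_case3, cup, cup_coaster, coaster1, coaster2, coaster3, remote, candle from where it was at the start of the episode below 0.025 m and angle between each of cd_case1, cd_case2, cd_case3's own z axis and vertical below 0.2 rad); the arm keeps its last pose, push and grip.
It fails at once if the phone or tripod is touched (contact force between tripod and anything else above 1 N).
It fails at once if another case or thing on the table is shifted more than 25 mm or another case tipped (not (distance of each of cd_case1, cd_case2, cd_case3, cup, cup_coaster, coaster1, coaster2, coaster3, remote, candle from where it was at the start of the episode below 0.025 m and angle between each of cd_case1, cd_case2, cd_case3's own z axis and vertical below 0.2 rad)).
It also fails if it takes over 38 s, if anything falls off the work surface, if the arm or the gripper's body presses on something with over 40 N, if the wrist force passes 120 N, or if a joint passes its speed limit or range.

## Robot

A 6-joint arm with a two-finger parallel gripper is mounted at the origin on the work surface. World frame = base frame: x ahead of the robot, y to its left, z up, the work surface at z = 0. Lengths are in m, angles in rad, forces in N, time in s.
With the tool pointing down it reaches from about 0.35 to 0.85 m from the base axis. Payload 8.1 kg.
Tool frame: the origin (TCP) lies between the finger pads; the fingertips stand 17 mm ahead of it and the grasp point (between the pads) lies 2 mm behind it; z points along the fingers, y is the line along which they close (so a half turn about z gives the same grasp; the last joint's range is limited). The gripper opens to 85 mm and grips with 20 to 120 N. Pads are 22 mm wide; open, the fingers measure 114 mm over their backs; the gripper's body (76 mm by 85 mm) begins 54 mm behind the grasp point. The pads swing forward as they close: fully open they stand 13 mm farther back than shut.
Start: joints at [1.165, 0.13, 1.488, -0, 1.523, -0.085], TCP at [0.189, 0.569, 0.248] pointing down, gripper open.
Joint ranges: [-2.96, 2.96], [-0.89, 2.26], [0.02, 2.5], [-1.34, 4.48], [0, 2.73], [-2.66, 2.66]. Speed limits (rad/s): [2.39, 2.39, 2.79, 3.14, 3.14, 3.14].

## Interface

Orientations are given as a unit quaternion [x, y, z, w].
In Python, from bench import get_obs, optics, r gives the robot as it stands. The module is installed in compiled form; this text tells all that it offers.
- The arm moves only by the tool jog_arm, never from a script. Its argument "series" is text: rows parted by semicolons, each of 7 numbers parted by spaces: the shift along the world's x, y, z in mm, then the turn, a rotation vector about the world's x, y, z in rad, then the gripper's target within -1 to 1 (shut at 1, half-way at 0, fully open at -1). In form: tx ty tz ax ay az fingers; .... A call has 1 to 20 rows; each row shifts and turns the commanded pose from where the row before left it; what a row does not reach is not made up. A row lasts 1/8 s, in which the tool goes at most 62.5 mm and 10.7 degrees, less where a joint would pass 70% of its speed; a pose out of reach is approached as far as the arm can. A call is refused whole if a number of a shift passes 62.5 or a number of a turn 0.188, either way. A call with a gripper value outside its range is refused whole. The fingers move at their own pace and stop on an object; "newtons" is the grip in N (left out, the last holds). Time passes only in rows, so rows that do not move let the fingers close. It gives the time, the measured TCP pose, the force, the opening and the grip force at its end, in the units of the state.
- get_obs(): the state, without advancing time (a new reading comes with each control period).
- optics.snapshot(name): name is "side" or "top"; returns a dict with "image" (400x640x3 uint8, red, green, blue), "depth" (400x640 float32, m along the optical axis (not along the pixel's ray), 0 where there is no reading), "camera_matrix" (3x3 intrinsics, pixels), "R" (3x3) and "t" (3): a world point X has camera coordinates R X + t. Camera axes: x right, y down, z forward; pixel columns grow to the right and rows downward; lengths in m; the calibration is good to about 2 mm. A picture is of the moment at which its call begins.
- r.finish_job(): hands the job in; it is judged then, once.
The state is a dict: "clock": time; "qpos": joint angles; "joint_vel": joint speeds; "joint_torque": joint torques, N m; "tool_pos": TCP position; "orientation": TCP orientation; "force": force on the tool from outside, world axes, zero at the start; "torque": the same for the moment, N m; "grip_width": finger opening in m; "grasp_force": force on a finger pad.
Only numpy, scipy, OpenCV 4.12 (cv2) and the standard library are available. Lean on these libraries where they do the work, as an engineer would, in place of code of your own. Each camera call takes 0.05 s, during which the arm holds its last target. There are 200 camera calls.

## Working session

There is one attempt and no reset: what is moved stays moved. The work goes in short steps, Python scripts to look and compute and a tool call to move; the robot and the scene stay as the last step left them, time stands still between calls to the robot, and variables do not carry over. Pictures are saved under pics/ and viewed, at most 10 in all, crops included, and the job is handed in when it is done.

Besides the shell and the picture viewer there is one more tool, called after "Emit:" by a JSON object that holds its "op" and its "data", one argument or row to a line. jog_arm: Moves the arm, as the interface text tells. Its arguments: {"type":"object","properties":{"series":{"type":"string"},"newtons":{"type":"number"}},"required":["series"]}

```bash
mkdir -p pics; python3 - <<'E'
from bench import get_obs, optics
import cv2, numpy as np
for n in("side","top"):
    s=optics.snapshot(n); np.savez(f"{n}0.npz",**s)
    cv2.imwrite(f"pics/{n}0.png",s["image"][:,:,::-1])
    print(n,(-s["R"].T@s["t"]).round(3),s["R"].round(3).tolist(),s["camera_matrix"].round(1).tolist())
print(get_obs())
E
```

```text
side [ 0.476 -1.002  1.032] [[1.0, 0.029, 0.0], [0.019, -0.66, -0.751], [-0.021, 0.751, -0.66]] [[387.8, 0.0, 324.3], [0.0, 387.8, 199.9], [0.0, 0.0, 1.0]]
top [0.288 0.009 1.144] [[-0.019, -0.999, -0.028], [-0.988, 0.024, -0.153], [0.153, 0.025, -0.988]] [[377.2, 0.0, 323.6], [0.0, 377.2, 201.4], [0.0, 0.0, 1.0]]
{'clock': 0.1, 'qpos': array([ 1.16459906e+00,  1.31110016e-01,  1.48918412e+00, -3.35068851e-05,
        1.52299767e+00, -8.53775818e-02]), 'joint_vel': array([-1.38953342e-03, -1.24472858e-03, -1.36211303e-03,  3.57342631e-05,
        9.43715569e-04,  5.04927180e-04]), 'joint_torque': array([-2.55453028e-05, -5.70957863e+01, -5.01936686e+01, -2.82502688e-04,
        8.31260229e-03,  4.52433858e-05]), 'tool_pos': array([0.18899621, 0.56895773, 0.2473272 ]), 'orientation': array([ 1.59721938e-01,  9.87161679e-01, -8.28116331e-04, -1.90488718e-04]), 'force': array([0.13808288, 0.13027528, 0.20045183]), 'torque': array([-0.02213803,  0.01157345, -0.02563394]), 'grasp_force': 0.0, 'grip_width': 0.08551837218725276}
```

View pics/side0.png

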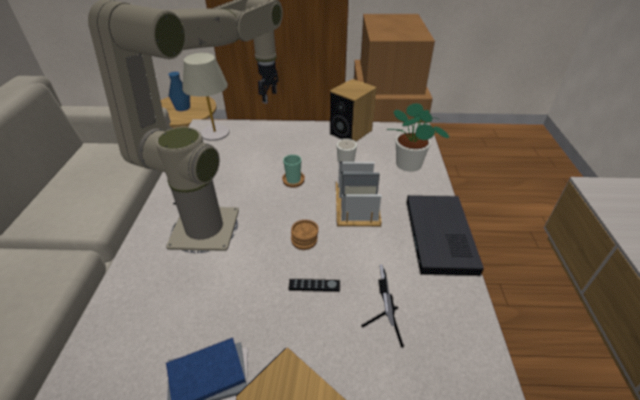

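View pics/top0.png

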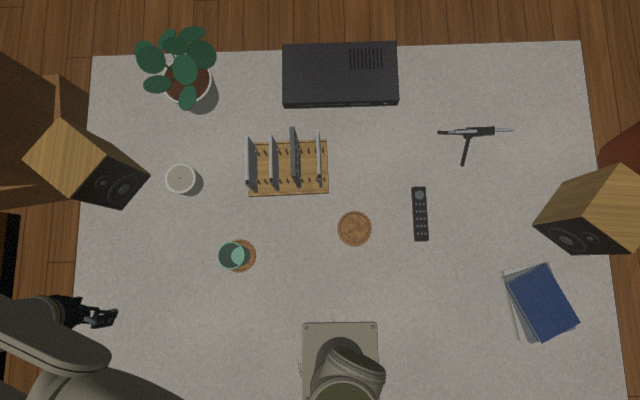

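The side view shows the rack around (358,195), with the tripod and phone at (388,295). In the top view the rack is around (288,167). Its tallest, darkest case is at about (295,155), and the phone is at (475,131). Next I'll take enlarged crops and depth points.

```bash
cat > h.py <<'E'
import numpy as np, cv2
def load(f): return dict(np.load(f))
def cloud(s):
    K=s["camera_matrix"];d=s["depth"];v,u=np.mgrid[:400,:640]
    c=np.stack([(u-K[0,2])/K[0,0]*d,(v-K[1,2])/K[1,1]*d,d],-1)
    P=(c-s["t"])@s["R"]; P[d==0]=np.nan; return P
def crop(s,u0,u1,v0,v1,k): return cv2.resize(s["image"][v0:v1,u0:u1,::-1],None,fx=k,fy=k,interpolation=cv2.INTER_CUBIC)
E
python3 - <<'E'
from h import *
a=load("side0.npz");b=load("top0.npz")
A=crop(b,235,335,130,205,5);B=crop(b,430,520,110,175,5)
C=crop(a,325,395,135,235,5);D=crop(a,355,410,255,350,5)
def stack(X,Y):
    h=max(X.shape[0],Y.shape[0]);return np.hstack([cv2.copyMakeBorder(i,0,h-i.shape[0],0,0,0) for i in (X,Y)])
t=stack(A,B);w=stack(C,D);
cv2.imwrite("pics/c_top.png",cv2.resize(t,None,fx=.8,fy=.8));cv2.imwrite("pics/c_side.png",w)
for s in(a,b):
    P=cloud(s); z=P[...,2]
    print("table z",np.nanmedian(z[180:220,440:] if s is b else z[300:330,220:280]))
    # tall points over the rack and tripod regions
    for nm,m in (("case",(z>.165)&(z<.215)),("cd",(z>.125)&(z<.15))):
        m&=(P[...,0]>.4)&(P[...,0]<.75)&(P[...,1]>-.1)&(P[...,1]<.4)
        n,l,st,c=cv2.connectedComponentsWithStats(m.astype(np.uint8))
        for i in range(1,n):
            if st[i,4]>4:
                Q=P[l==i];print(nm,st[i],Q.mean(0).round(3),Q.min(0).round(3),Q.max(0).round(3))
    m=(z>.09)&(z<.25)&(P[...,1]<-.2)&(P[...,1]>-.6)&(P[...,0]>.3)&(P[...,0]<.8)
    Q=P[m];print("phone",len(Q),Q.min(0).round(3),Q.max(0).round(3))
E
```

```text
table z 0.0011646177530319087
case [398 129   4   2   6] [0.741 0.381 0.207] [0.734 0.371 0.193] [0.746 0.4   0.215]
case [342 172  38   7 245] [0.575 0.112 0.178] [0.508 0.1   0.165] [0.642 0.125 0.188]
cd [339 161  36   6 153] [0.565 0.244 0.134] [0.498 0.237 0.125] [0.636 0.255 0.142]
cd [340 171   4   5  12] [0.506 0.178 0.136] [0.502 0.17  0.126] [0.513 0.187 0.142]
cd [342 181  37   7 186] [0.576 0.109 0.138] [0.509 0.101 0.125] [0.642 0.117 0.15 ]
cd [342 194  40   5 173] [0.578 0.047 0.134] [0.509 0.039 0.125] [0.647 0.057 0.142]
phone 584 [ 0.362 -0.6    0.092] [ 0.655 -0.311  0.24 ]
table z 0.0024615627347657184
case [185  87  11  24 202] [0.719 0.384 0.206] [0.687 0.366 0.195] [0.748 0.4   0.215]
case [289 127   8  51 274] [0.572 0.114 0.182] [0.506 0.106 0.165] [0.641 0.123 0.188]
cd [315 130   6  51 187] [0.573 0.048 0.137] [0.505 0.043 0.126] [0.646 0.055 0.141]
cd [268 134   6  51 209] [0.567 0.18  0.136] [0.498 0.173 0.125] [0.639 0.187 0.142]
cd [296 134   1  22  22] [0.605 0.108 0.137] [0.572 0.107 0.126] [0.639 0.109 0.149]
cd [245 136   5  50 232] [0.561 0.245 0.136] [0.494 0.24  0.125] [0.634 0.251 0.142]
cd [293 162   5  19  26] [0.525 0.109 0.132] [0.506 0.106 0.125] [0.557 0.118 0.143]
phone 1132 [ 0.354 -0.6    0.09 ] [ 0.644 -0.311  0.238]
```

View pics/c_top.png

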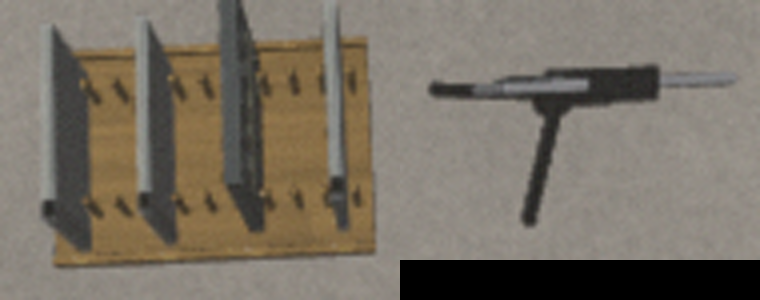

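View pics/c_side.png

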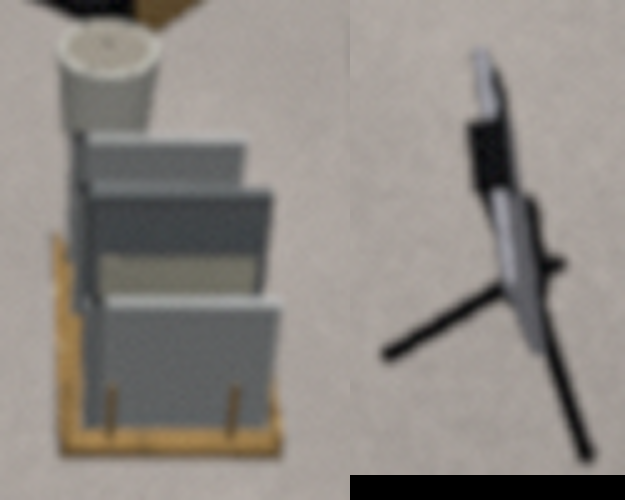

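```bash
python3 - <<'E'
from h import *
for f in("side0.npz","top0.npz"):
    s=load(f);P=cloud(s);z=P[...,2];im=s["image"]
    print(f)
    m=(z>.1)&(z<.26)&(P[...,1]<-.3)&(P[...,1]>-.57)&(P[...,0]>.5)&(P[...,0]<.75)
    v,u=np.nonzero(m)
    Q=P[m];print(len(Q),Q.min(0).round(3),Q.max(0).round(3),u.min(),u.max(),v.min(),v.max())
    lum=im.mean(-1)[m]
    for y in np.arange(-.56,-.3,.01):
        k=(Q[:,1]>=y)&(Q[:,1]<y+.01)
        if k.sum()>2:print(round(y,2),k.sum(),"x",np.percentile(Q[k,0],[5,50,95]).round(3),"z",np.percentile(Q[k,2],[5,50,95]).round(3),"lum",np.percentile(lum[k],[10,50,90]).round())
    m=(z>.16)&(z<.19)&(P[...,1]<.13)&(P[...,1]>.09)&(P[...,0]>.45)&(P[...,0]<.7)&((z>.178))
    Q=P[m];p=np.polyfit(Q[:,0],Q[:,1],1);print("case yaw",p, np.percentile(Q,[1,50,99],axis=0).round(4).tolist())
E
```

```text
side0.npz
470 [ 0.599 -0.462  0.114] [ 0.65  -0.311  0.208] 378 394 264 325
-0.47 23 x [0.612 0.622 0.636] z [0.134 0.171 0.197] lum [ 87.  94. 111.]
-0.46 48 x [0.613 0.624 0.635] z [0.14  0.173 0.198] lum [ 83.  96. 137.]
-0.45 20 x [0.611 0.616 0.638] z [0.134 0.195 0.2  ] lum [ 76. 135. 151.]
-0.44 26 x [0.61  0.618 0.635] z [0.142 0.191 0.199] lum [ 79. 112. 144.]
-0.43 25 x [0.611 0.618 0.637] z [0.139 0.193 0.199] lum [ 82. 109. 146.]
-0.42 22 x [0.609 0.618 0.635] z [0.142 0.191 0.199] lum [ 85. 102. 142.]
-0.41 63 x [0.602 0.615 0.643] z [0.129 0.196 0.205] lum [18. 50. 93.]
-0.4 49 x [0.6   0.617 0.644] z [0.13  0.199 0.205] lum [19. 54. 92.]
-0.39 41 x [0.601 0.615 0.645] z [0.13  0.201 0.204] lum [19. 30. 84.]
-0.38 45 x [0.601 0.614 0.642] z [0.13  0.201 0.206] lum [18. 38. 87.]
-0.37 24 x [0.6   0.618 0.644] z [0.131 0.199 0.205] lum [ 59. 102. 127.]
-0.36 15 x [0.609 0.614 0.633] z [0.144 0.195 0.198] lum [ 86. 139. 151.]
-0.35 24 x [0.609 0.618 0.634] z [0.14  0.194 0.199] lum [ 76. 105. 146.]
-0.34 16 x [0.608 0.614 0.633] z [0.141 0.195 0.198] lum [ 86. 136. 145.]
-
[... 835 characters left out ...]
. 75.]
-0.39 47 x [0.597 0.611 0.642] z [0.123 0.2   0.205] lum [42. 47. 79.]
-0.38 72 x [0.6   0.613 0.64 ] z [0.123 0.175 0.206] lum [42. 46. 59.]
-0.37 45 x [0.599 0.612 0.637] z [0.124 0.197 0.205] lum [41. 49. 96.]
-0.36 13 x [0.607 0.609 0.614] z [0.194 0.196 0.199] lum [103. 129. 133.]
-0.35 16 x [0.607 0.611 0.617] z [0.191 0.196 0.198] lum [ 82. 118. 132.]
-0.34 19 x [0.606 0.61  0.62 ] z [0.185 0.195 0.198] lum [ 63. 102. 131.]
-0.33 23 x [0.606 0.611 0.622] z [0.181 0.195 0.198] lum [ 70.  88. 130.]
-0.32 36 x [0.606 0.616 0.629] z [0.137 0.177 0.197] lum [ 76.  97. 125.]
case yaw [0.02054021 0.10228206] [[0.5082, 0.1071, 0.1786], [0.5728, 0.1144, 0.1824], [0.6393, 0.1204, 0.187]]
```

```bash
python3 - <<'E'
from h import *
a=load("side0.npz");b=load("top0.npz")
X=crop(b,430,520,115,150,8);Y=crop(a,365,410,255,320,8)
Y=cv2.rotate(Y,cv2.ROTATE_90_CLOCKWISE)
Y=cv2.copyMakeBorder(Y,0,0,0,X.shape[1]-Y.shape[1],0)
Z=np.vstack([X,Y[:max(0,600-X.shape[0])]]);cv2.imwrite("pics/phone.png",cv2.convertScaleAbs(Z,alpha=1.5));print(Z.shape)
E
```

```text
(600, 720, 3)
```

View pics/phone.png

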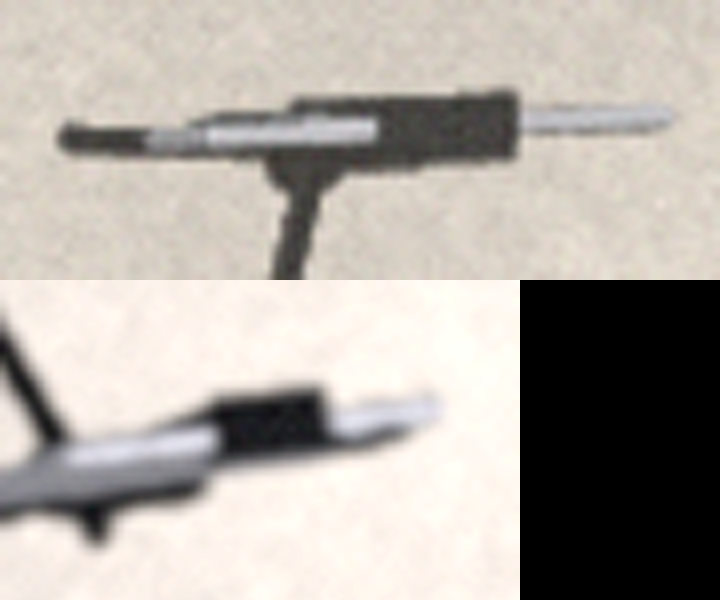

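The phone's top rim is at x≈0.61 and its lower parts are at larger x, so it leans towards the base. The lens therefore looks along world +x and upward. Its end of the phone is the world +y end, near y≈-0.33. Next I'll fit the lean and yaw.

```bash
python3 - <<'E'
from h import *
s=load("side0.npz");t=load("top0.npz")
P=cloud(s);z=P[...,2];lum=s["image"].mean(-1)
box=lambda P:(P[...,2]>.1)&(P[...,2]<.26)&(P[...,1]<-.3)&(P[...,1]>-.48)&(P[...,0]>.58)&(P[...,0]<.68)
m=box(P)&(P[...,1]<-.452)&(z<.196)
Q=P[m]
for a in np.arange(.115,.205,.01):
    k=(Q[:,2]>=a)&(Q[:,2]<a+.01)
    if k.sum():print(round(a,3),k.sum(),Q[k,0].min().round(4),Q[k,0].mean().round(4),Q[k,0].max().round(4),Q[k,1].mean().round(3))
p=np.polyfit(Q[:,2],Q[:,0],1);print("end face",len(Q),p,np.arctan(p[0]))
T=cloud(t);lt=t["image"].mean(-1)
for S,l in((P,lum),(T,lt)):
    m=box(S)&(S[...,2]>.192)&(S[...,2]<.202)&(l>95)&((S[...,1]<-.42)|(S[...,1]>-.36))
    q=S[m];p=np.polyfit(q[:,1],q[:,0],1);print("rim",len(q),"yaw dx/dy",p,"at -.386",np.polyval(p,-.386),np.percentile(q,[2,50,98],axis=0).round(4).tolist())
# phone side rows, +x side, +y end
for v in range(260,330,3):
    u=np.nonzero(box(P)[v])[0]
    if len(u):print(v,[(int(i),*P[v,i].round(3).tolist(),int(lum[v,i])) for i in u[::2]])
E
```

```text
0.125 2 0.6343 0.6356 0.6369 -0.46
0.135 9 0.6285 0.6337 0.6368 -0.458
0.145 9 0.6247 0.63 0.6328 -0.459
0.155 9 0.6212 0.627 0.6293 -0.458
0.165 8 0.6196 0.6228 0.6254 -0.46
0.175 8 0.6165 0.621 0.6249 -0.459
0.185 10 0.6108 0.6162 0.6214 -0.458
0.195 2 0.6149 0.6162 0.6174 -0.459
end face 57 [-0.34012408  0.68110778] -0.32784972776457455
rim 102 yaw dx/dy [-0.01430548  0.60734057] at -.386 0.6128624875045487 [[0.608, -0.4603, 0.1928], [0.6129, -0.4221, 0.1969], [0.6182, -0.3144, 0.2001]]
rim 99 yaw dx/dy [-0.01952446  0.60303028] at -.386 0.6105667245626843 [[0.607, -0.4582, 0.1939], [0.6099, -0.3592, 0.1966], [0.6158, -0.3146, 0.1998]]
266 [(380, 0.609, -0.319, 0.196, 145), (382, 0.614, -0.322, 0.199, 146)]
269 [(380, 0.608, -0.331, 0.197, 144), (382, 0.613, -0.331, 0.198, 138), (384, 0.62, -0.326, 0.191, 108)]
272 [(381, 0.61, -0.341, 0.197, 145), (383, 0.615, -0.341, 0.198, 104), (385, 0.622, -0.332, 0.186, 96)]
275 [(381, 0.609, -0.351, 0.197, 148), (383, 0.614, -0.352, 0.198, 137), (385, 0.622, -0.341, 0.184, 74)]
278 [(381, 0.608, -0.363, 0.2, 112), (383, 0.613, -0.364, 0.201
[... 1650 characters left out ...]
0.133, 60), (393, 0.643, -0.402, 0.135, 50)]
308 [(385, 0.611, -0.45, 0.193, 134), (387, 0.615, -0.453, 0.198, 141), (389, 0.624, -0.44, 0.178, 95), (391, 0.636, -0.413, 0.137, 77), (393, 0.643, -0.406, 0.128, 17)]
311 [(386, 0.612, -0.461, 0.198, 113), (388, 0.617, -0.459, 0.195, 106), (390, 0.628, -0.44, 0.165, 94)]
314 [(387, 0.616, -0.462, 0.185, 83), (389, 0.621, -0.46, 0.182, 95), (391, 0.63, -0.444, 0.158, 87)]
317 [(388, 0.62, -0.461, 0.171, 107), (390, 0.625, -0.459, 0.168, 95), (392, 0.634, -0.445, 0.146, 78)]
320 [(389, 0.625, -0.458, 0.152, 112), (391, 0.629, -0.46, 0.155, 93), (393, 0.638, -0.447, 0.134, 62)]
323 [(390, 0.629, -0.459, 0.14, 117), (392, 0.634, -0.459, 0.141, 89)]
```

The phone lies along world y from -0.46 to -0.31, and its top rim is at z 0.198. Tip is about 0.32 rad, yaw is 0.017 rad and the lens is at about (0.626, -0.334, 0.180). The film case's top centre is (0.575, 0.113, 0.183), as expected from 12 + 171 mm, and its yaw is 0.026. I'll move above the case now.

Emit:
{"op": "jog_arm", "data": {
  "series": "27 -32 2 0 0 0.025 0;28 -33 2 0 0 0.025 0;27 -32 2 0 0 0.025 0;28 -33 2 0 0 0.025 0;27 -32 2 0 0 0.025 0;28 -33 2 0 0 0.025 0;27 -32 2 0 0 0.025 0;28 -33 2 0 0 0.025 0;27 -32 2 0 0 0.025 0;28 -33 2 0 0 0.025 0;27 -32 2 0 0 0.025 0;28 -33 0 0 0 0.025 0;28 -33 0 0 0 0.025 0;28 -33 0 0 0 0.022 0;0 0 0 0 0 0 0;0 0 0 0 0 0 0;0 0 0 0 0 0 0",
  "newtons": 40
}}

```text
clock: 2.22
tool_pos: [0.5746, 0.1143, 0.2702]
orientation: [-0.014, 1.0, 0.0, -0.0]
force: [-0.2, 0.6, -0.7]
grip_width: 0.0426
grasp_force: 0.0
```

Emit:
{"op": "jog_arm", "data": {
  "series": "0 -1 -20 0 0 0 0;0 0 -20 0 0 0 0;0 0 -20 0 0 0 0;0 0 -15 0 0 0 0;0 0 -10 0 0 0 0;0 0 -10 0 0 0 0;0 0 -7 0 0 0 0;0 0 0 0 0 0 0;0 0 0 0 0 0 0"
}}

```text
clock: 3.35
tool_pos: [0.5755, 0.1124, 0.1689]
orientation: [-0.013, 1.0, 0.0, 0.0]
force: [0.1, -0.2, -0.3]
grip_width: 0.0429
grasp_force: 0.0
```

```bash
python3 - <<'E'
from bench import optics,get_obs
from h import *
s=optics.snapshot("side");t=optics.snapshot("top")
X=crop(s,325,405,100,220,5);Y=crop(t,255,335,90,210,5)
cv2.imwrite("pics/grasp.png",np.hstack([X,Y]));o=get_obs();print(o["tool_pos"],o["force"])
E
```

```text
[0.5755675  0.11243164 0.16895737] [-0.31675212  0.16313033  0.3628958 ]
```

View pics/grasp.png

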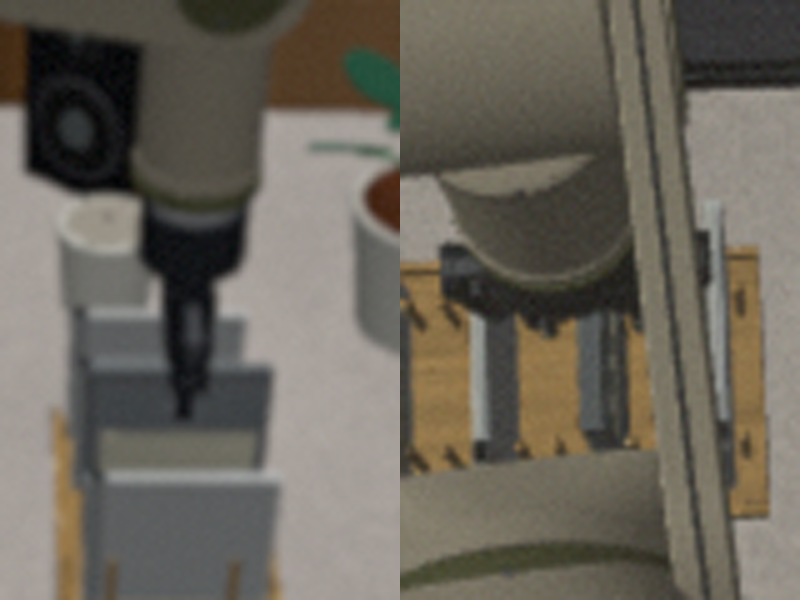

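The side crop shows the fingers straddling the middle of the film case's top edge, at about (185,390). The neighbouring cases are clear and there's no contact force, so I'll close and lift.

Emit:
{"op": "jog_arm", "data": {
  "series": "0 0 0 0 0 0 1;0 0 0 0 0 0 1;0 0 0 0 0 0 1;0 0 0 0 0 0 1;0 0 0 0 0 0 1;0 0 0 0 0 0 1;0 0 5 0 0 0 1;0 0 5 0 0 0 1;0 0 5 0 0 0 1;0 0 10 0 0 0 1;0 0 15 0 0 0 1;0 0 15 0 0 0 1",
  "newtons": 50
}}

```text
clock: 4.95
tool_pos: [0.5755, 0.1123, 0.2249]
orientation: [-0.013, 1.0, -0.0, 0.0]
force: [0.1, -0.5, -1.7]
grip_width: 0.0122
grasp_force: 48.9
```

Emit:
{"op": "jog_arm", "data": {
  "series": "0 0 20 0 0 0 1;0 0 20 0 0 0 1;0 0 20 0 0 0 1;0 0 20 0 0 0 1;0 0 20 0 0 0 1;0 0 20 0 0 0 1;0 0 20 0 0 0 1;0 0 20 0 0 0 1;0 0 15 0 0 0 1;0 0 0 0 0 0 1;0 0 0 0 0 0 1"
}}

```text
clock: 6.32
tool_pos: [0.575, 0.1124, 0.3974]
orientation: [-0.013, 1.0, -0.0, -0.001]
force: [-0.2, 0.4, -0.7]
grip_width: 0.0123
grasp_force: 48.9
```

Emit:
{"op": "jog_arm", "data": {
  "series": "12 -13 0 0 0 -0.1 1;12 -13 0 0 0 -0.1 1;12 -13 0 0 0 -0.1 1;12 -13 0 0 0 -0.1 1;12 -13 0 0 0 -0.1 1;12 -13 0 0 0 -0.1 1;12 -13 0 0 0 -0.1 1;12 -13 0 0 0 -0.1 1;12 -13 0 0 0 -0.1 1;12 -13 0 0 0 -0.1 1;12 -13 0 0 0 -0.1 1;12 -13 0 0 0 -0.1 1;12 -13 0 0 0 -0.1 1;12 -13 0 0 0 -0.1 1;12 -13 0 0 0 -0.1 1;12 -13 0 0 0 -0.08 1;0 0 0 0 0 0 1;0 0 0 0 0 0 1"
}}

```text
clock: 8.57
tool_pos: [0.7669, -0.0951, 0.3973]
orientation: [0.7, 0.714, -0.0, -0.001]
force: [0.1, 0.2, -0.8]
grip_width: 0.0123
grasp_force: 49.1
```

Emit:
{"op": "jog_arm", "data": {
  "series": "3 -20 0 0 -0.03 0 1;3 -20 0 0 -0.03 0 1;3 -20 0 0 -0.03 0 1;3 -20 0 0 -0.03 0 1;3 -20 0 0 -0.03 0 1;3 -20 0 0 -0.03 0 1;2 -20 0 0 -0.03 0 1;2 -20 0 0 -0.03 0 1;2 -20 0 0 -0.03 0 1;2 -20 0 0 -0.03 0 1;2 -20 0 0 -0.02 0 1;0 -16 0 0 0 0 1;0 0 0 0 0 0 1;0 0 0 0 0 0 1"
}}

```text
clock: 10.32
tool_pos: [0.7955, -0.3311, 0.3982]
orientation: [0.692, 0.704, 0.112, 0.113]
force: [-0.1, -0.1, -2.0]
grip_width: 0.0123
grasp_force: 49.2
```

Emit:
{"op": "jog_arm", "data": {
  "series": "0 0 -10 0 0 0 1;0 0 -12 0 0 0 1;0 0 -12 0 0 0 1;0 0 -12 0 0 0 1;0 0 -12 0 0 0 1;0 0 -12 0 0 0 1;0 0 -10 0 0 0 1;0 0 -8 0 0 0 1;0 0 0 0 0 0 1;0 0 0 0 0 0 1;0 0 0 0 0 0 1"
}}

```text
clock: 11.7
tool_pos: [0.7954, -0.3317, 0.3113]
orientation: [0.692, 0.704, 0.112, 0.114]
force: [-0.6, -0.7, -1.7]
grip_width: 0.0121
grasp_force: 49.1
```

```bash
python3 - <<'E'
from bench import optics,get_obs
from h import *
s=optics.snapshot("side");t=optics.snapshot("top");np.savez("side1.npz",**s);np.savez("top1.npz",**t)
X=crop(s,360,480,200,350,3);Y=crop(t,420,520,50,200,3)
cv2.imwrite("pics/hold.png",cv2.convertScaleAbs(np.hstack([X,Y]),alpha=1.3))
o=get_obs();print(o["tool_pos"],o["orientation"].round(3),o["force"])
from scipy.spatial.transform import Rotation as Ro
tip=.32;yaw=.017
d=np.array([np.cos(tip)*np.cos(yaw),np.cos(tip)*np.sin(yaw),np.sin(tip)])
zl=np.array([-np.sin(tip)*np.cos(yaw),-np.sin(tip)*np.sin(yaw),np.cos(tip)]);F=np.array([-d,np.cross(zl,-d),zl])
L=np.array([.626,-.334,.180])
for S in(s,t):
    P=cloud(S);Q=(P-L)@F.T
    # points expressed in lens frame around the expected case
    m=(Q[...,0]<-.15)&(Q[...,0]>-.25)&(abs(Q[...,1])<.09)&(Q[...,2]>-.1)&(Q[...,2]<.055)
    q=Q[m];print(len(q),np.percentile(q,[1,50,99],axis=0).round(3).tolist() if len(q) else "")
    if len(q)>20:
        A=np.c_[q[:,1:],np.ones(len(q))];c=np.linalg.lstsq(A,q[:,0],rcond=None)[0];print("plane x=ay+bz+c",c.round(3))
E
```

```text
[ 0.79534311 -0.33168201  0.31099881] [0.692 0.704 0.112 0.114] [ 0.0125311  -0.36873526 -2.51364579]
341 [[-0.209, -0.062, -0.081], [-0.197, 0.064, -0.016], [-0.196, 0.068, 0.053]]
plane x=ay+bz+c [-0.068  0.007 -0.197]
424 [[-0.206, -0.069, -0.084], [-0.195, -0.036, -0.015], [-0.194, 0.023, 0.054]]
plane x=ay+bz+c [ 0.055  0.009 -0.194]
```

View pics/hold.png

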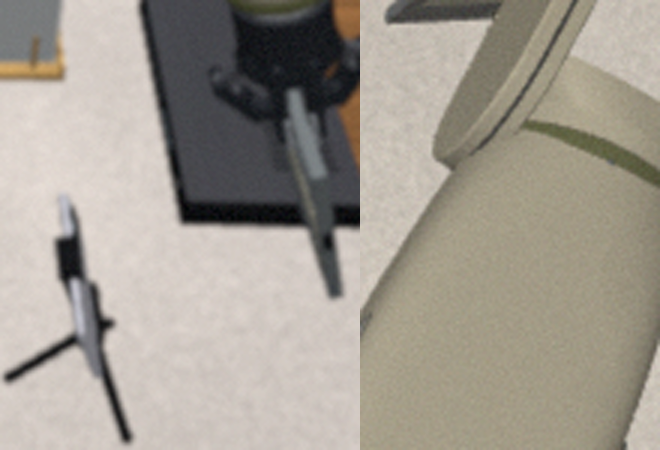

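The held case is parallel to the phone and about 195 mm ahead of the lens. It spans ±68 mm about the lens axis and its bottom edge is 84 mm below it. I'll hand the job in.

```bash
python3 -c "
from bench import r
print(r.finish_job())"
```

```text
the job is handed in; nothing more can be done
None
```

The film case is out of the rack and held steady about 195 mm ahead of the phone's lens, back towards it, square and centred by my measurements, and the job is handed in; the hand-in returned no verdict.

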